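# Empty the weighing pan and hold the balance's recessed zero button down

### The arm

A 7-joint arm with a two-finger parallel gripper is mounted at the origin on the work surface. World frame = base frame: x ahead of the robot, y to its left, z up, the work surface at z = 0. Lengths are in m, angles in degrees, forces in N, time in s.
With the tool pointing down it reaches from about 0.425 to 0.875 m from the base axis. Payload 4.7 kg.
Tool frame: the origin (TCP) lies at the very end of the fingers, on their centre line; the grasp point (between the pads) lies 19 mm behind it; z points along the fingers, y is the line along which they close (so a half turn about z gives the same grasp; the last joint's range is limited). The gripper opens to 87 mm and grips with 3 to 60 N. Pads are 19 mm wide; open, the fingers measure 117 mm over their backs; the gripper's body (75 mm by 190 mm) begins 51 mm behind the grasp point.
Start: joints at [-67.374, 18.392, -4.016, 83.108, 1.295, 78.541, -3.26], TCP at [0.242, 0.603, 0.223] pointing down, gripper open.
Joint ranges: [-163.93, 163.93], [-17.29, 119.83], [-79.2, 71.16], [3.27, 140.29], [-89.18, 269.18], [5.43, 117.66], [-154.24, 154.24]. Speed limits (degrees/s): [147.25, 147.25, 180, 180, 180, 180, 180].

### API

Orientations are given as a 3x3 rotation matrix whose columns are the frame's x, y, z axes.
In Python, from cell import status, viewer, job gives the robot as it stands.
- The arm moves only by the shell command python3 -m handwheel 'ROWS' [OPENING] [FORCE]. ROWS is JSON, a list of rows, each a list of 2 entries, a list of its own where there are three numbers: the shift along the world's x, y, z in m, then the turn, a rotation vector about the world's x, y, z in degrees. A call has 1 to 10 rows; each row shifts and turns the commanded pose from where the row before left it; what a row does not reach is not made up. A row lasts 1/10 s, in which the tool goes at most 50 mm and 8.59 degrees, less where a joint would pass 70% of its speed; a pose out of reach is approached as far as the arm can. A call is refused whole if a number of a shift passes 0.05 or a number of a turn 8.59, either way. A call with a gripper value outside its range is refused whole. OPENING is the finger opening in m, from 0 to 0.087, set as the call begins (- or left out, the last holds). The fingers move at their own pace and stop on an object; FORCE is the grip in N (left out, the last holds). Time passes only in rows, so rows that do not move let the fingers close. It gives the time, the measured TCP pose, the force, the opening and the grip force at its end, in the units of the state.
- status.state(): the state, without advancing time (a new reading comes with each control period).
- viewer.snapshot(name): name is "side" or "top" or "wrist"; returns the picture (480x640x3 uint8, red, green, blue); there is no depth.
- viewer.camera_info(name): a dict with "fovy" (degrees; the focal length in pixels is half the picture's height over the tangent of half this angle, whatever the lens; pixels are square), "cx", "cy" (the principal point, pixels), "origin" and "attitude" of the camera in the world; the wrist camera has in their place "T_tool_cam" (4x4, takes a point from camera to tool coordinates, whose origin is the TCP and whose axes are the flange's). Camera axes: x right, y up, looking along -z (the intrinsics and any distortion apply to the point x, -y, -z); pixel columns grow to the right and rows downward; lengths in m; the calibration is good to about 2 mm. A picture is of the moment at which its call begins: read the wrist's pose just before it. camera_info takes no time and is no camera call.
- job.close_job(): hands the job in; it is judged then, once.
The state is a dict: "time_s": time; "q": joint angles; "qd": joint speeds; "joint_efforts": joint torques, N m; "ee_pos": TCP position; "orientation": TCP orientation; "force": force on the tool from outside, world axes, zero at the start; "torque": the same for the moment, N m; "width": finger opening in m; "grip_force": force on a finger pad.
Only numpy, scipy, OpenCV 4.12 (cv2) and the standard library are available. Lean on these libraries where they do the work, as an engineer would, in place of code of your own. Each camera call takes 0.05 s, during which the arm holds its last target. There are 200 camera calls.

### The job

The lab balance has to be re-zeroed with nothing on it: put the orange rubber stopper and the blue screw cap that were left on its weighing pan into the perforated steel discard basket. Only then take the yellow stylus from its stand, reach its tip down through the small hole in the balance's front panel and press the red button in there well down, and finish while still gripping the stylus and holding the button down. Leave the two flasks, the dish and the marker where they are.

Things in the scene. Friction and masses are not known exactly. Their poses are not given: they have to be found in the camera images.
- balance: White bench balance, fixed to the bench, 260 long (x) by 200 wide (y). Origin: bench level, under the middle of its footprint; z up, its -x side is the front panel (turned up to 20 degrees about z from start to start). Front panel: flat, level, 50 high, from x = -130 to -40; dark display on it. Behind it the body is 60 high, and above that the square steel weighing pan, 160 (x) by 180 (y), centred at x = 45, y = 0, top 75 above the bench.
- pan_center (a point): Centre of the top face of the weighing pan, 75 above the bench.
- aperture (a point): Centre of the mouth of the round vertical hole, 16 across, ringed in orange, in the front panel (balance frame x = -92, y = -50), at the panel's top face, 50 above the bench. The red button sits in it, too deep for a finger.
- button_top (a point): Centre of the top face of the red button (12 across) inside the hole: 18 below the panel's top face when not pressed, that is 32 above the bench. Moves with the button.
- reset_button (a joint): How far the red button is pressed in, m: 0 = out, 0.006 = stopped at the bottom. Sprung: starts to move at about 1.2 N, bottom reached at 6 N, comes back up when let go. It counts as held down beyond 0.004.
- stylus: Loose stylus, 115 long, 40 g, upright in its stand at the start. Origin: its tip; z runs up from the tip towards the grip. Steel pin 7 across from z = 0 to 50, black collar 26 across from 50 to 55 (rests on the stand's top), round yellow grip 14 across from 55 to 115.
- stylus_tip (a point): Lower end of the stylus pin (same point as its origin).
- stylus_grip (a point): On the stylus axis, 90 above the tip: the place to grip, 25 below its upper end. Stands 100 above the bench at the start.
- stylus_stand: Teal block, fixed, 60 x 60 x 60, origin under its centre; a vertical hole 11 across and 55 deep in the middle of its top takes the stylus pin (50 deep in it), so the stylus is drawn straight up by more than 50. Stand and basket may swap sides (left or right of the balance).
- basket: Round open-topped perforated steel discard basket, fixed, 170 outside diameter, 90 high, wall 3, floor 4 thick; origin under its centre, at bench level.
- stopper: Loose orange rubber stopper, round, standing on the pan on its narrow end: 26 across below, 32 across on top, 30 high, about 25 g; origin at the centre of its underside.
- screw_cap: Loose blue screw cap, round, 36 across, 22 high, about 20 g, on the pan; origin at the centre of its underside. Stopper and cap stand at least 70 apart, centre to centre.
- flask_a: Amber conical flask with teal cap, 86 across, 143 high, far left; bystander. Origin under its centre.
- flask_b: The same kind of flask, far right; bystander.
- dish: Closed clear culture dish, 90 across, 18 high, behind left of the balance; bystander. Origin under its centre.
- marker: White and black marker pen lying on the bench, 130 long, 16 thick, behind right of the balance; bystander. Origin under its middle.

How it is judged (in metres and radians):
On the way, in this order (a step that is already met when the one before it is completed fails the run):
1. stopper and screw cap lie in the basket, released (horizontal distance between each of stopper, screw_cap and basket below 0.082 m and height (world z) of each of stopper, screw_cap below 0.075 m and contact force between the fingers and stopper below 0.1 N and linear speed of each of stopper, screw_cap below 0.05 m/s and contact force between the fingers and screw_cap below 0.1 N), for 0.2 s.
2. the gripped stylus reaches through the hole and holds the button down (value of joint reset_button above 0.004 m and distance between stylus_tip and button_top below 0.008 m and contact force between the fingers and stylus above 1.5 N and angle between stylus's own z axis and vertical below 0.4 rad), for 0.3 s.
At the end, for the whole second after the job is handed in: Through the last second: fingers grip the stylus, its tip within 8 mm of the button's top centre, stylus within 0.4 rad of upright, button in by more than 4 of 6 mm; stopper and cap at rest in the basket (within 82 mm of its axis, below 75 mm), not touched (all of step 1 and all of step 2); the arm keeps its last pose, push and grip.
It fails at once if the button is pressed (over 3 mm) before both pieces lie in the basket (value of joint reset_button above 0.003 m and not (horizontal distance between each of stopper, screw_cap and basket below 0.082 m and height (world z) of each of stopper, screw_cap below 0.075 m)).
It fails at once if a bystander (flasks, dish, marker) is moved more than 30 mm (distance of any of flask_a, flask_b, dish, marker from where it was at the start of the episode above 0.03 m).
It also fails if it takes over 72 s, if anything falls off the work surface, if the arm or the gripper's body presses on something with over 40 N, if the wrist force passes 120 N, or if a joint passes its speed limit or range.

## Working session

There is one attempt and no reset: what is moved stays moved. The work goes in short steps, Python scripts to look and compute and a shell command to move; the robot and the scene stay as the last step left them, time stands still between calls to the robot, and variables do not carry over. Pictures are saved under pics/ and viewed, at most 10 in all, crops included, and the job is handed in when it is done.

```bash
ls; mkdir -p pics; python3 - <<'E'
from cell import status, viewer
import cv2
s=status.state(); print(s['time_s'],s['ee_pos'],s['orientation'],s['width'])
for n in ('side','top','wrist'):
    print(n,viewer.camera_info(n))
for n in ('side','top'):
    cv2.imwrite(f'pics/{n}0.png',viewer.snapshot(n)[:,:,::-1])
E
```

```text
pics
0.0 [0.24142834 0.6029096  0.22144833] [[-9.28384316e-01  3.71620998e-01 -6.29088508e-04]
 [ 3.71621520e-01  9.28382557e-01 -1.80935166e-03]
 [-8.83582715e-05 -1.91355653e-03 -9.99998165e-01]] 0.08666210563016497
side {'fovy': 47.27807689221119, 'cx': 313.9148742400226, 'cy': 241.8607917313453, 'origin': array([0.548885  , 0.81580196, 0.89667444]), 'attitude': array([[-0.99648589,  0.07214793, -0.04255046],
       [-0.08108337, -0.70348022,  0.70607441],
       [ 0.02100839,  0.70704332,  0.70685811]])}
top {'fovy': 51.81286620003983, 'cx': 308.68949323792066, 'cy': 236.35616829618493, 'origin': array([0.46163867, 0.01444317, 1.34521462]), 'attitude': array([[-0.02427316,  0.99433261, -0.10350587],
       [-0.99961617, -0.02275754,  0.01579895],
       [ 0.01335388,  0.10384963,  0.99450336]])}
wrist {'fovy': 67.60636270458232, 'cx': 320.49616957911286, 'cy': 239.0581944625189, 'T_tool_cam': array([[-6.75936754e-04,  9.52806485e-01,  3.03577576e-01,
         8.42538176e-02],
       [ 9.99999634e-01,  4.84949468e-04,  7.04510231e-04,
        -4.77751412e-04],
       [ 5.24042133e-04,  3.03577942e-01, -9.52806465e-01,
        -1.61247356e-01],
       [ 0.00000000e+00,  0.00000000e+00,  0.00000000e+00,
         1.00000000e+00]])}
```

View pics/side0.png

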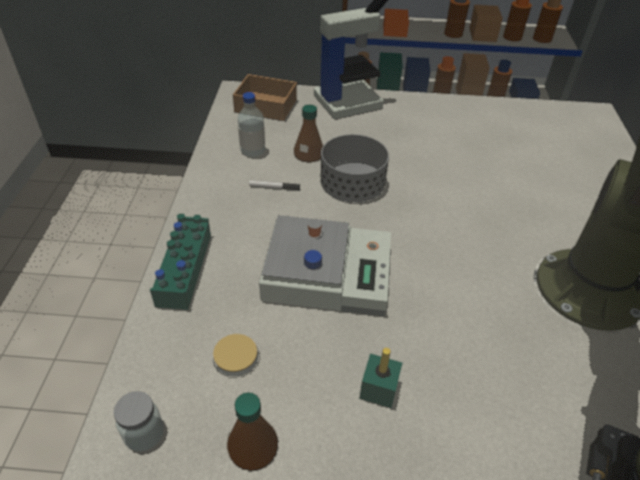

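View pics/top0.png

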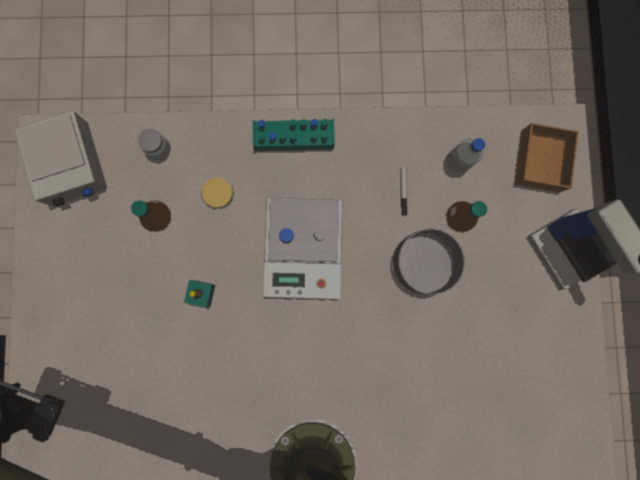

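Side view: stopper (315,230), cap (313,258), hole (373,245), stylus top (386,349), basket rim centre about (354,157). Top view: cap (287,236), stopper (319,236), hole (321,284), stylus (194,294), basket (428,263). The stand is on the robot's left and the basket on its right.

```bash
cat > h.py <<'E'
import numpy as np, cv2
from cell import status, viewer
def cam(n, st=None):
    c=viewer.camera_info(n); f=240/np.tan(np.radians(c['fovy']/2))
    if n=='wrist':
        T=np.eye(4); T[:3,:3]=st['orientation']; T[:3,3]=st['ee_pos']; T=T@c['T_tool_cam']
        return f,c['cx'],c['cy'],T[:3,3],T[:3,:3]
    return f,c['cx'],c['cy'],np.array(c['origin']),np.array(c['attitude'])
def ray(C,p):
    f,cx,cy,o,R=C; d=R@np.array([(p[0]-cx)/f,-(p[1]-cy)/f,-1]); return o,d/np.linalg.norm(d)
def atz(C,p,z):
    o,d=ray(C,p); return o+d*(z-o[2])/d[2]
def tri(*obs):
    A=np.zeros((3,3));b=np.zeros(3); L=[ray(C,p) for C,p in obs]
    for o,d in L:
        P=np.eye(3)-np.outer(d,d); A+=P; b+=P@o
    X=np.linalg.solve(A,b); return X,[np.linalg.norm((np.eye(3)-np.outer(d,d))@(X-o)) for o,d in L]
def proj(C,X):
    f,cx,cy,o,R=C; v=R.T@(np.asarray(X)-o); return np.array([cx-f*v[0]/v[2],cy+f*v[1]/v[2]])
def blob(img,lo,hi,roi):
    x0,y0,x1,y1=roi; m=cv2.inRange(cv2.cvtColor(img[y0:y1,x0:x1],cv2.COLOR_RGB2HSV),lo,hi)
    n,l,s,c=cv2.connectedComponentsWithStats(m)
    if n<2: return None
    i=1+np.argmax(s[1:,4]); return c[i]+[x0,y0],s[i,:]+np.array([x0,y0,0,0,0])
E
python3 - <<'E'
from h import *
S,T=cam('side'),cam('top')
np.set_printoptions(precision=4,suppress=True)
for n,a,b in [('stopper',(315,229),(319,236)),('cap',(313,257),(287,236)),('hole',(373,245.5),(321,284)),('stylustop',(386,348.5),(193,294.5)),('basketrim',(354.5,157),(428,262.5)),
 ('panel frontR',(391,229.5),(340,299)),('frontL',(387,311),(264,298))]:
    print(n,*tri((S,a),(T,b)))
for n,p,z in [('stopper',(319,236),.105),('cap',(287,236),.097),('hole',(321,284),.05),('stylus',(193,294.5),.125),('basket',(428,262.5),.09),('pBR',(340,199),.075),('pBL',(268,199),.075),('flaskb',(463,217),.05),('fcap',(480,209),.14)]: print(n,atz(T,p,z))
E
```

```text
stopper [ 0.5957 -0.0321  0.0865] [np.float64(0.0027659365319606458), np.float64(0.0027659365319606384)]
cap [0.5954 0.0499 0.0862] [np.float64(0.0005638122739002917), np.float64(0.0005638122738997671)]
hole [ 0.4707 -0.0354  0.0466] [np.float64(5.7110293438497724e-05), np.float64(5.711029343861394e-05)]
stylustop [0.4533 0.2819 0.1217] [np.float64(0.0011819895676367467), np.float64(0.0011819895676367408)]
basketrim [ 0.5201 -0.3109  0.0787] [np.float64(0.0012636799721194609), np.float64(0.0012636799721197941)]
panel frontR [ 0.431  -0.0835  0.053 ] [np.float64(0.0002758799318617063), np.float64(0.0002758799318616725)]
frontL [0.4378 0.1166 0.0138] [np.float64(0.0004317904686136742), np.float64(0.0004317904686137263)]
stopper [ 0.591  -0.0313  0.105 ]
cap [0.5937 0.0496 0.097 ]
hole [ 0.4707 -0.0352  0.05  ]
stylus [0.4522 0.2814 0.125 ]
basket [ 0.5183 -0.3079  0.09  ]
pBR [ 0.6899 -0.0897  0.075 ]
pBL [0.694  0.0978 0.075 ]
flaskb [ 0.6388 -0.4174  0.05  ]
fcap [ 0.6455 -0.4309  0.14  ]
```

```bash
python3 -m handwheel '[[[0.022,-0.042,0],[0,0,-6.8]],[[0.022,-0.042,0],[0,0,-6.8]],[[0.022,-0.042,0],[0,0,-6.8]],[[0.022,-0.042,0],[0,0,-6.8]],[[0.022,-0.042,0],[0,0,-6.8]],[[0.022,-0.042,0],[0,0,-6.8]],[[0.022,-0.042,0],[0,0,-6.8]],[[0.022,-0.042,0],[0,0,-6.8]],[[0.022,-0.042,0],[0,0,-6.8]],[[0.022,-0.042,0],[0,0,-6.8]]]' 0.087 15 && python3 -m handwheel '[[[0.022,-0.042,0],[0,0,0]],[[0.022,-0.042,0],[0,0,0]],[[0.022,-0.042,0],[0,0,0]],[[0.022,-0.042,0],[0,0,0]],[[0,0,0],[0,0,0]],[[0,0,0],[0,0,0]]]'
python3 - <<'E'
from h import *
s=status.state(); im=viewer.snapshot('wrist'); print(s['ee_pos'],s['orientation'])
np.savez('w1.npz',im=im,p=s['ee_pos'],R=s['orientation']); cv2.imwrite('pics/w1.png',im[:,:,::-1])
E
```

```text
time_s: 1.1
ee_pos: [0.4619, 0.1816, 0.2224]
orientation: [[0.002, 1.0, -0.0], [1.0, -0.002, 0.0], [0.0, -0.0, -1.0]]
force: [0.5, 0.7, -0.0]
width: 0.0872
grip_force: 0.0
time_s: 1.7
ee_pos: [0.5495, 0.0142, 0.2221]
orientation: [[-0.0, 1.0, -0.001], [1.0, 0.0, -0.0], [-0.0, -0.001, -1.0]]
force: [0.1, 0.1, 1.2]
width: 0.087
grip_force: 0.0
[0.54947952 0.01418496 0.22206628] [[-1.47056517e-05  9.99999499e-01 -1.00108751e-03]
 [ 9.99999962e-01  1.44312473e-05 -2.74112995e-04]
 [-2.74098411e-04 -1.00109150e-03 -9.99999461e-01]]
```

View pics/w1.png

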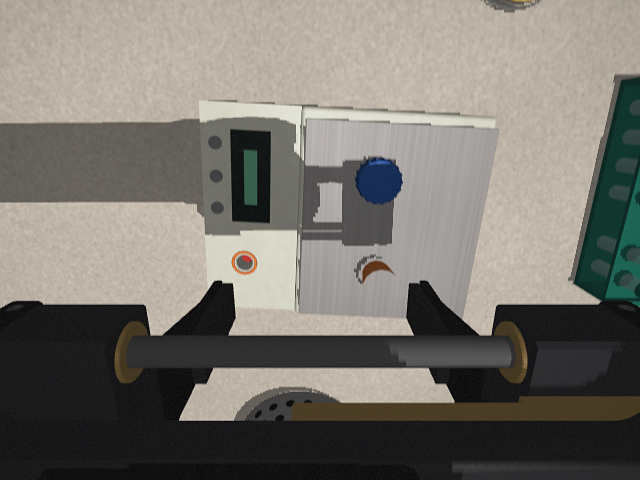

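The wrist view shows the cap's top at (379,180), the stopper at about (374,268) partly in shadow, and the hole ring at (244,262). I'll take positions from it.

```bash
python3 - <<'E'
from h import *
np.set_printoptions(precision=4,suppress=True)
d=np.load('w1.npz'); W=cam('wrist',dict(ee_pos=d['p'],orientation=d['R'])); im=d['im']; T=cam('top'); S=cam('side')
b=blob(im,(105,80,30),(130,255,255),(300,100,480,240)); print(b)
print('cap',atz(W,(379,180),.097),tri((W,(379,180)),(T,(287,236)),(S,(313,257))))
print('stop',atz(W,(374,268),.105),tri((W,(374,268)),(T,(319,236)),(S,(315,228))))
h=blob(im,(3,110,90),(18,255,255),(210,235,275,290)); print(h)
print('hole',atz(W,(244.5,262.5),.05),tri((W,(244.5,262.5)),(T,(321,284)),(S,(373,245.5))))
print([atz(W,p,.05)[:2] for p in [(201,101),(208,307),(297,311)]])
cv2.imwrite('pics/w1c.png',cv2.resize(im[140:320,190:410,::-1],None,fx=3.3,fy=3.3,interpolation=2))
E
```

```text
(array([378.3472, 180.4637]), array([ 355,  158,   48,   47, 1682]))
cap [0.5954 0.0557 0.097 ] (array([0.5958, 0.0519, 0.0877]), [np.float64(0.002641123627366914), np.float64(0.0023252669016633675), np.float64(0.0005172983015548071)])
stop [ 0.5935 -0.0165  0.105 ] (array([ 0.5959, -0.0289,  0.0889]), [np.float64(0.005366250953065485), np.float64(0.00438158724317456), np.float64(0.003895901270053968)])
(array([243.9753, 262.2654]), array([232, 251,  25,  24, 162]))
hole [ 0.4729 -0.0332  0.05  ] (array([ 0.4711, -0.0353,  0.046 ]), [np.float64(0.0009755580651497362), np.float64(0.00035522061488345763), np.float64(0.0006614550638114049)])
[array([0.4449, 0.1174]), array([ 0.4317, -0.0828]), array([ 0.5241, -0.0874])]
```

View pics/w1c.png

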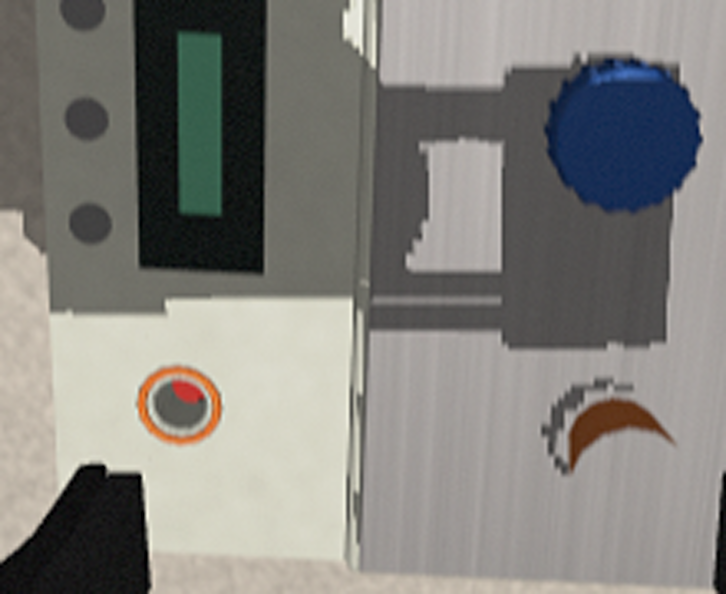

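The stopper shows only its near wall, as an orange crescent. Its top face is drawn like the pan, so its centre lies below the crescent. I'll fit the outline with the known cone.

```bash
python3 - <<'E'
from h import *
np.set_printoptions(precision=4,suppress=True)
d=np.load('w1.npz'); W=cam('wrist',dict(ee_pos=d['p'],orientation=d['R'])); im=d['im']; T=cam('top'); S=cam('side')
print('stop',atz(W,(379,291),.105),atz(W,(378,276),.075))
t=viewer.snapshot('top'); s=viewer.snapshot('side')
np.savez('ts.npz',t=t,s=s)
a=blob(t,(105,80,30),(130,255,255),(275,220,300,250)); b=blob(s,(105,80,30),(130,255,255),(290,240,340,280))
print(a,b)
w=(378.3,180.5)
print(tri((W,w),(T,a[0])),atz(T,a[0],.097),atz(W,w,.097))
th=np.linspace(0,6.28,40)
v=im.copy()
for c in [(.594,-.032),(.594,-.028)]:
  for r,z in((.013,.075),(.016,.105)):
    for k in th:
        p=proj(W,[c[0]+r*np.cos(k),c[1]+r*np.sin(k),z]); v[int(round(p[1])),int(round(p[0]))]=(0,255,0) if c[1]<-.03 else (0,0,255)
A=cv2.resize(v[220:320,320:430,::-1],None,fx=4,fy=4,interpolation=0)
v=t.copy()
B=cv2.resize(t[180:305,260:350,::-1],None,fx=3.2,fy=3.2,interpolation=0)
cv2.imwrite('pics/fit.png',np.hstack([A,B]))
E
```

```text
stop [ 0.5987 -0.0377  0.105 ] [ 0.6024 -0.0369  0.075 ]
None (array([312.8992, 257.0588]), array([306, 251,  15,  14, 119]))Traceback (most recent call last):
  File "<stdin>", line 10, in <module>
TypeError: 'NoneType' object is not subscriptable
```

```bash
python3 - <<'E'
from h import *
np.set_printoptions(precision=4,suppress=True)
d=np.load('w1.npz'); W=cam('wrist',dict(ee_pos=d['p'],orientation=d['R'])); im=d['im']; T=cam('top')
t=cv2.imread('pics/top0.png')[:,:,::-1].copy()
a=blob(t,(105,80,30),(130,255,255),(275,220,300,250)); print(a)
w=(378.3,180.5)
print(tri((W,w),(T,a[0])),atz(T,a[0],.097),atz(W,w,.097))
th=np.linspace(0,6.28,40)
v=cv2.resize(im[220:320,320:430],None,fx=4,fy=4,interpolation=0)
for c,col in [((.598,-.036),(0,255,0)),((.595,-.032),(0,0,255))]:
  for r,z in((.013,.075),(.016,.105)):
    pts=np.array([(proj(W,[c[0]+r*np.cos(k),c[1]+r*np.sin(k),z])-[319.5,219.5])*4 for k in th]).astype(int)
    cv2.polylines(v,[pts],True,col,1)
B=cv2.resize(t[180:305,260:350],(288,400),interpolation=0)
cv2.imwrite('pics/fit.png',np.hstack([v,B])[:,:,::-1])
E
```

```text
(array([286.    , 235.1419]), array([280, 229,  13,  14, 148]))
(array([0.5978, 0.0527, 0.0788]), [np.float64(8.889661578122318e-05), np.float64(8.889661578142995e-05)]) [0.596  0.0521 0.097 ] [0.5949 0.0554 0.097 ]
```

View pics/fit.png

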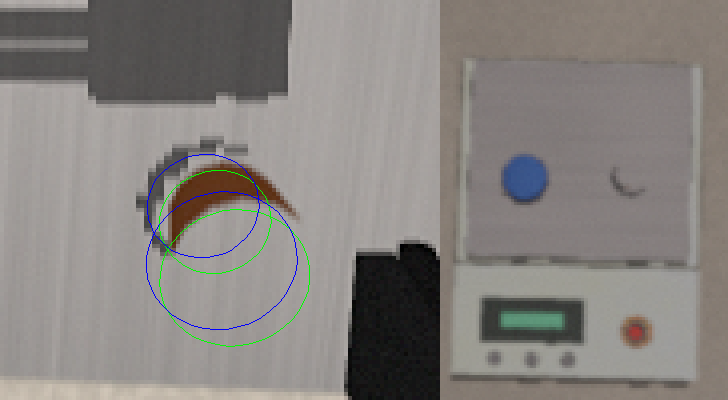

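```bash
python3 -m handwheel '[[[0.015,0.013,-0.03],[0,0,0]],[[0.015,0.013,-0.03],[0,0,0]],[[0.0155,0.013,-0.03],[0,0,0]],[[0,0,-0.025],[0,0,0]],[[0,0,-0.02],[0,0,0]],[[0,0,-0.007],[0,0,0]],[[0,0,0],[0,0,0]],[[0,0,0],[0,0,0]]]'
python3 -m handwheel '[[[0,0,0],[0,0,0]],[[0,0,0],[0,0,0]],[[0,0,0],[0,0,0]],[[0,0,0],[0,0,0]],[[0,0,0],[0,0,0]],[[0,0,0],[0,0,0]],[[0,0,0],[0,0,0]]]' 0.02 15
```

```text
time_s: 2.65
ee_pos: [0.5957, 0.0551, 0.0817]
orientation: [[-0.004, 1.0, 0.002], [1.0, 0.004, 0.001], [0.001, 0.002, -1.0]]
force: [-0.3, -0.3, 0.5]
width: 0.087
grip_force: 0.0
time_s: 3.35
ee_pos: [0.5951, 0.0544, 0.0806]
orientation: [[-0.003, 1.0, 0.0], [1.0, 0.003, -0.0], [-0.0, 0.0, -1.0]]
force: [0.4, -0.1, -0.5]
width: 0.039
grip_force: 0.0
```

```bash
python3 -m handwheel '[[[0,0,0],[0,0,0]],[[0,0,0],[0,0,0]],[[0,0,0.02],[0,0,0]],[[0,0,0.04],[0,0,0]],[[0,0,0.04],[0,0,0]],[[-0.01,-0.045,0.01],[0,0,0]],[[-0.01,-0.045,0],[0,0,0]],[[-0.01,-0.045,0],[0,0,0]],[[-0.01,-0.045,0],[0,0,0]]]'
python3 -m handwheel '[[[-0.01,-0.045,0],[0,0,0]],[[-0.01,-0.045,0],[0,0,0]],[[-0.01,-0.045,0],[0,0,0]],[[-0.006,-0.034,0],[0,0,0]],[[0,0,0],[0,0,0]],[[0,0,0],[0,0,0]]]'
python3 - <<'E'
from h import *
im=viewer.snapshot('side'); s=status.state(); print(s['ee_pos'],s['width'],s['grip_force'])
a=cv2.resize(im[100:300,220:420,::-1],None,fx=2,fy=2); b=cv2.resize(viewer.snapshot('wrist')[:,:,::-1],(533,400))[:,:400]
cv2.imwrite('pics/s2.png',np.hstack([a,b]))
E
```

```text
time_s: 4.25
ee_pos: [0.5546, -0.1271, 0.1909]
orientation: [[-0.004, 1.0, 0.001], [1.0, 0.004, 0.0], [0.0, 0.001, -1.0]]
force: [0.3, -0.0, -0.3]
width: 0.0356
grip_force: 15.0
time_s: 4.85
ee_pos: [0.5186, -0.2954, 0.1904]
orientation: [[-0.001, 1.0, -0.0], [1.0, 0.001, 0.0], [0.0, -0.0, -1.0]]
force: [0.3, 0.6, -1.3]
width: 0.0356
grip_force: 15.0
[ 0.51932473 -0.29379118  0.19034777] 0.035471384283247205 15.000237822532654
```

View pics/s2.png

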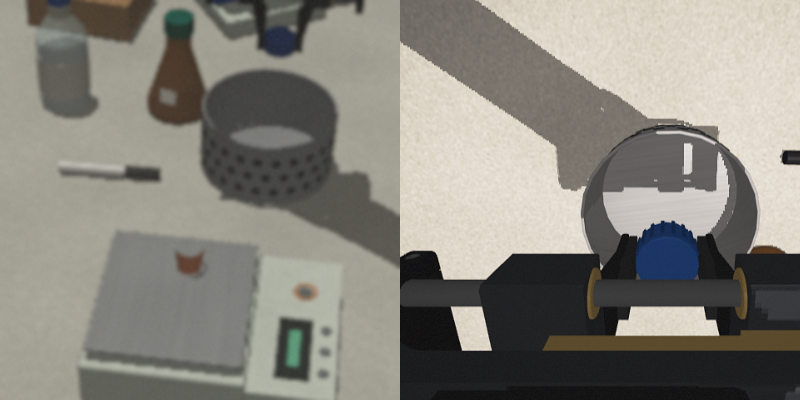

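The cap is held between the fingers above the basket. I'll lower it, release it, and return towards the stopper.

```bash
python3 -m handwheel '[[[0,0,-0.045],[0,0,0]],[[0,0,-0.045],[0,0,0]],[[0,0,-0.035],[0,0,0]],[[0,0,0],[0,0,0]],[[0,0,0],[0,0,0]]]'
python3 -m handwheel '[[[0,0,0],[0,0,0]],[[0,0,0],[0,0,0]],[[0,0,0],[0,0,0]],[[0,0,0.04],[0,0,0]],[[0,0,0.045],[0,0,0]],[[0,0,0.045],[0,0,0]],[[0.012,0.045,0.01],[0,0,0]],[[0.014,0.045,0],[0,0,0]],[[0.014,0.045,0],[0,0,0]],[[0.014,0.045,0],[0,0,0]]]' 0.06
python3 -m handwheel '[[[0.013,0.045,0],[0,0,0]],[[0.013,0.033,0],[0,0,0]],[[0,0,0],[0,0,0]],[[0,0,0],[0,0,0]]]'  0.087
python3 - <<'E'
from h import *
np.set_printoptions(precision=4,suppress=True)
s=status.state(); im=viewer.snapshot('wrist'); W=cam('wrist',s); print(s['ee_pos'])
v=cv2.resize(im[150:330,230:430],None,fx=3,fy=3,interpolation=0)
th=np.linspace(0,6.28,40)
for c,col in [((.600,-.037),(0,255,0))]:
  for r,z in((.013,.075),(.016,.105)):
    pts=np.array([(proj(W,[c[0]+r*np.cos(k),c[1]+r*np.sin(k),z])-[229.5,149.5])*3 for k in th]).astype(int)
    cv2.polylines(v,[pts],True,col,1)
cv2.imwrite('pics/w3.png',v[:,:,::-1])
for p in [(230,150),(430,150),(230,330)]: print(atz(W,p,.075))
E
```

```text
time_s: 5.45
ee_pos: [0.5198, -0.2934, 0.066]
orientation: [[-0.005, 1.0, -0.0], [1.0, 0.005, 0.0], [0.0, -0.0, -1.0]]
force: [0.7, -0.5, -0.3]
width: 0.0357
grip_force: 15.0
time_s: 6.45
ee_pos: [0.5738, -0.113, 0.207]
orientation: [[-0.003, 1.0, 0.003], [1.0, 0.003, 0.001], [0.001, 0.003, -1.0]]
force: [0.8, 0.1, 0.2]
width: 0.06
grip_force: 0.0
time_s: 6.85
ee_pos: [0.5994, -0.0359, 0.2061]
orientation: [[-0.005, 1.0, 0.001], [1.0, 0.005, -0.001], [-0.001, 0.001, -1.0]]
force: [-0.4, -0.1, 0.2]
width: 0.083
grip_force: 0.0
[ 0.5994 -0.0359  0.2061]
[0.5268 0.0282 0.075 ]
[0.6855 0.0289 0.075 ]
[ 0.515 -0.135  0.075]
```

View pics/w3.png

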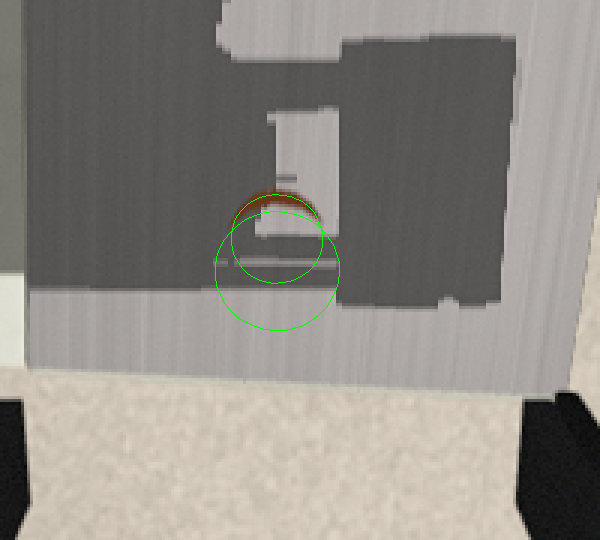

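The close view matches the model outline to about 1 mm, so I go straight down onto the stopper.

```bash
python3 -m handwheel '[[[0,-0.001,-0.045],[0,0,0]],[[0,0,-0.045],[0,0,0]],[[0,0,-0.025],[0,0,0]],[[0,0,-0.011],[0,0,0]],[[0,0,0],[0,0,0]],[[0,0,0],[0,0,0]]]' 0.087
python3 -m handwheel '[[[0,0,0],[0,0,0]],[[0,0,0],[0,0,0]],[[0,0,0],[0,0,0]],[[0,0,0],[0,0,0]],[[0,0,0],[0,0,0]],[[0,0,0],[0,0,0]],[[0,0,0],[0,0,0]],[[0,0,0],[0,0,0]],[[0,0,0],[0,0,0]]]' 0.015 12
python3 -m handwheel '[[[0,0,0.02],[0,0,0]],[[0,0,0.04],[0,0,0]],[[0,0,0.04],[0,0,0]],[[-0.013,-0.045,0.01],[0,0,0]],[[-0.013,-0.045,0],[0,0,0]],[[-0.013,-0.045,0],[0,0,0]],[[-0.013,-0.045,0],[0,0,0]],[[-0.013,-0.045,0],[0,0,0]],[[-0.013,-0.047,0],[0,0,0]],[[0,0,0],[0,0,0]]]'
```

```text
time_s: 7.5
ee_pos: [0.6002, -0.0386, 0.0813]
orientation: [[-0.002, 1.0, 0.003], [1.0, 0.002, -0.0], [-0.0, 0.003, -1.0]]
force: [-0.1, 1.0, -0.4]
width: 0.0869
grip_force: 0.0
time_s: 8.4
ee_pos: [0.5991, -0.0376, 0.0796]
orientation: [[-0.003, 1.0, 0.0], [1.0, 0.003, -0.0], [-0.0, 0.0, -1.0]]
force: [0.4, 0.3, 0.2]
width: 0.0298
grip_force: 11.9
time_s: 9.4
ee_pos: [0.5161, -0.3189, 0.1902]
orientation: [[0.01, 1.0, -0.001], [1.0, -0.01, -0.006], [-0.006, -0.001, -1.0]]
force: [-0.3, 0.4, -0.8]
width: 0.0301
grip_force: 12.0
```

```bash
python3 -m handwheel '[[[0.003,0,-0.045],[0,0,0]],[[0,0,-0.045],[0,0,0]],[[0,0,-0.035],[0,0,0]],[[0,0,0],[0,0,0]],[[0,0,0],[0,0,0]]]'
python3 -m handwheel '[[[0,0,0],[0,0,0]],[[0,0,0],[0,0,0]],[[0,0,0],[0,0,0]],[[0,0,0.04],[0,0,0]],[[0,0,0.045],[0,0,0]],[[0,0,0.045],[0,0,0]],[[0,0.02,0.045],[0,0,0]],[[0,0,0],[0,0,0]],[[0,0,0],[0,0,0]]]' 0.065
python3 - <<'E'
from h import *
s=status.state(); im=viewer.snapshot('wrist'); print(s['ee_pos'])
sd=viewer.snapshot('side')
a=cv2.resize(sd[100:300,240:420],(360,400)); cv2.imwrite('pics/w4.png',np.hstack([a,cv2.resize(im,(533,400))[:,100:500]])[:,:,::-1])
E
```

```text
time_s: 9.9
ee_pos: [0.5241, -0.3097, 0.065]
orientation: [[-0.003, 1.0, -0.001], [1.0, 0.003, -0.0], [-0.0, -0.001, -1.0]]
force: [-0.4, -0.9, 0.6]
width: 0.0305
grip_force: 12.0
time_s: 10.8
ee_pos: [0.525, -0.2894, 0.2414]
orientation: [[-0.004, 1.0, 0.004], [1.0, 0.004, -0.0], [-0.0, 0.004, -1.0]]
force: [-0.4, 0.9, -0.9]
width: 0.0652
grip_force: 0.0
[ 0.52500063 -0.28944772  0.24144214]
```

View pics/w4.png

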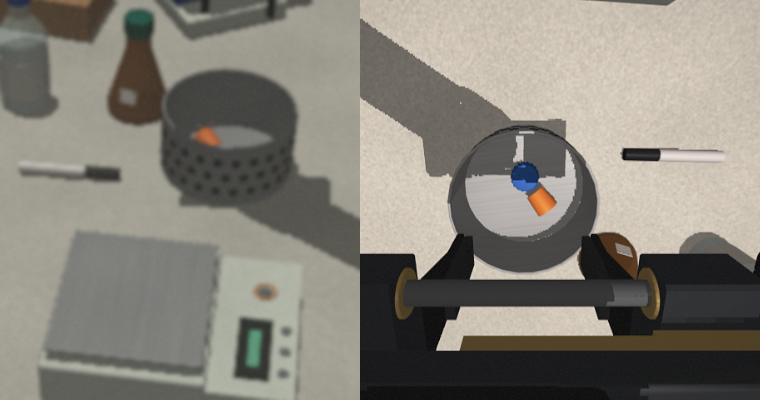

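Both pieces lie in the basket and the pan is empty. Next I go towards the stylus, measuring the hole on the way.

```bash
python3 -m handwheel '[[[-0.009,0.042,0],[0,0,0]],[[-0.009,0.042,0],[0,0,0]],[[-0.009,0.042,0],[0,0,0]],[[-0.009,0.042,-0.01],[0,0,0]],[[-0.009,0.042,-0.01],[0,0,0]],[[-0.009,0.042,-0.01],[0,0,0]],[[0,0,-0.01],[0,0,0]],[[0,0,0],[0,0,0]],[[0,0,0],[0,0,0]]]' 0.05
python3 - <<'E'
from h import *
np.set_printoptions(precision=4,suppress=True)
s=status.state(); im=viewer.snapshot('wrist'); W=cam('wrist',s); print(s['ee_pos'])
print(proj(W,[.471,-.035,.05]))
p=proj(W,[.471,-.035,.05]).astype(int)
h=blob(im,(3,110,90),(18,255,255),(p[0]-40,p[1]-40,p[0]+40,p[1]+40)); print(h)
c=h[1][:2]+(h[1][2:4]-1)/2; print(c,atz(W,c,.05)); np.savez('w5.npz',im=im,p=s['ee_pos'],R=s['orientation'])
d=np.load('w1.npz'); W1=cam('wrist',dict(ee_pos=d['p'],orientation=d['R'])); print(tri((W,c),(W1,(244,262.4))))
E
python3 -m handwheel '[[[-0.002,0.045,0.02],[0,0,0]],[[-0.003,0.045,0.02],[0,0,0]],[[-0.003,0.045,0],[0,0,0]],[[-0.003,0.045,0],[0,0,0]],[[-0.003,0.045,0],[0,0,0]],[[-0.004,0.045,0],[0,0,0]],[[0,0.045,0],[0,0,0]],[[0,0,0],[0,0,0]],[[0,0,0],[0,0,0]]]'
python3 - <<'E'
from h import *
np.set_printoptions(precision=4,suppress=True)
s=status.state(); im=viewer.snapshot('wrist'); W=cam('wrist',s); print(s['ee_pos'])
p=proj(W,[.453,.2815,.125]).astype(int); print(p)
h=blob(im,(18,110,60),(34,255,255),(p[0]-70,p[1]-70,p[0]+70,p[1]+70)); print(h)
cv2.imwrite('pics/w6.png',im[:,:,::-1]); np.savez('w6.npz',im=im,p=s['ee_pos'],R=s['orientation'])
E
```

```text
time_s: 11.8
ee_pos: [0.4698, -0.0392, 0.1989]
orientation: [[-0.001, 1.0, -0.002], [1.0, 0.001, -0.001], [-0.001, -0.002, -1.0]]
force: [-0.6, -0.5, -0.4]
width: 0.0499
grip_force: 0.0
[ 0.4698 -0.0392  0.1989]
[322.808  217.9707]
(array([324.5616, 216.7534]), array([311, 203,  28,  28, 219]))
[324.5 216.5] [ 0.4725 -0.0336  0.05  ]
(array([ 0.4724, -0.0336,  0.0494]), [np.float64(0.00027556849267887937), np.float64(0.00027556849267888804)])
time_s: 12.75
ee_pos: [0.4529, 0.2772, 0.2394]
orientation: [[-0.003, 1.0, 0.0], [1.0, 0.003, -0.001], [-0.001, 0.0, -1.0]]
force: [0.4, -0.4, 0.4]
width: 0.0496
grip_force: 0.0
[0.4529 0.2772 0.2394]
[321 228]
(array([322.9169, 216.5146]), array([315, 201,  17,  31, 445]))
```

View pics/w6.png

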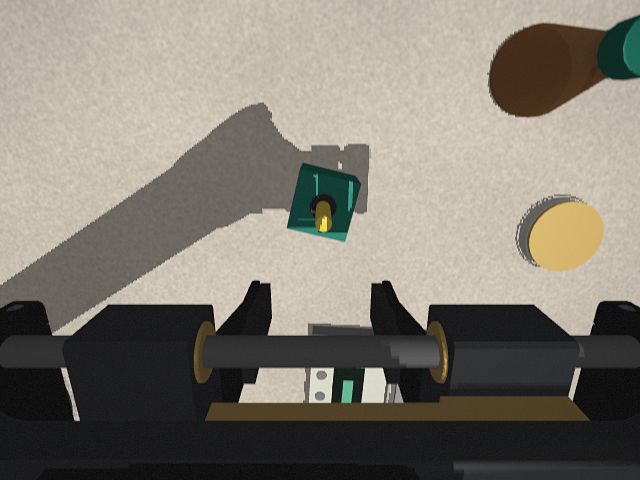

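The stylus grip spans rows 201–231 at column 323, so its top disc is centred near (323,223) and the collar near (322,206).

```bash
python3 - <<'E'
from h import *
np.set_printoptions(precision=4,suppress=True)
d=np.load('w6.npz'); W=cam('wrist',dict(ee_pos=d['p'],orientation=d['R']))
print(atz(W,(323,223),.125),atz(W,(321.5,206),.065),tri((W,(323,223)),(cam('top'),(193,294.5)),(cam('side'),(386,348.5))))
E
```

```text
[0.4543 0.2861 0.125 ] [0.4533 0.2866 0.065 ] (array([0.4537, 0.283 , 0.1212]), [np.float64(0.0020955799764718086), np.float64(0.0017247017965255956), np.float64(0.0015611773527168952)])
```

```bash
python3 -m handwheel '[[[0.001,0.0075,-0.03],[0,0,0]],[[0,0,-0.045],[0,0,0]],[[0,0,-0.045],[0,0,0]],[[0,0,-0.025],[0,0,0]],[[0,0,-0.013],[0,0,0]],[[0,0,0],[0,0,0]],[[0,0,0],[0,0,0]]]' 0.05
python3 -m handwheel '[[[0,0,0],[0,0,0]],[[0,0,0],[0,0,0]],[[0,0,0],[0,0,0]],[[0,0,0],[0,0,0]],[[0,0,0],[0,0,0]],[[0,0,0],[0,0,0]],[[0,0,0],[0,0,0]]]' 0 30
```

```text
time_s: 13.5
ee_pos: [0.4545, 0.2847, 0.0831]
orientation: [[-0.002, 1.0, 0.002], [1.0, 0.002, 0.001], [0.001, 0.002, -1.0]]
force: [0.8, -0.1, 0.5]
width: 0.0499
grip_force: 0.0
time_s: 14.2
ee_pos: [0.4532, 0.285, 0.0817]
orientation: [[-0.003, 1.0, 0.0], [1.0, 0.003, 0.0], [0.0, 0.0, -1.0]]
force: [-0.2, 0.1, 0.4]
width: 0.0131
grip_force: 30.0
```

```bash
python3 -m handwheel '[[[0,0,0.02],[0,0,0]],[[0,0,0.03],[0,0,0]],[[0,0,0.035],[0,0,0]],[[0,0,0.025],[0,0,0]],[[0.003,-0.045,0],[0,0,0]],[[0.003,-0.045,0],[0,0,0]],[[0.003,-0.045,0],[0,0,0]],[[0.003,-0.045,0],[0,0,0]],[[0.003,-0.045,0],[0,0,0]],[[0.003,-0.045,0],[0,0,0]]]'
python3 -m handwheel '[[[0,-0.048,0],[0,0,0]],[[0,0,-0.03],[0,0,0]],[[0,0,0],[0,0,0]],[[0,0,0],[0,0,0]],[[0,0,0],[0,0,0]]]'
python3 - <<'E'
from h import *
np.set_printoptions(precision=4,suppress=True)
s=status.state(); im=viewer.snapshot('wrist'); W=cam('wrist',s); print(s['ee_pos'],s['width'],s['grip_force'])
tip=np.array(s['ee_pos'])+s['orientation']@np.array([0,0,.0717]); print('tip nominal',tip,proj(W,tip),proj(W,[.4724,-.0336,.05]))
cv2.imwrite('pics/w7.png',cv2.resize(im[160:360,220:420],None,fx=3,fy=3,interpolation=0)[:,:,::-1])
np.savez('w7.npz',im=im,p=s['ee_pos'],R=s['orientation'])
E
```

```text
time_s: 15.2
ee_pos: [0.4708, 0.0131, 0.1916]
orientation: [[-0.003, 1.0, 0.0], [1.0, 0.003, 0.0], [0.0, 0.0, -1.0]]
force: [1.4, -1.8, -0.1]
width: 0.0132
grip_force: 30.0
time_s: 15.7
ee_pos: [0.4717, -0.0317, 0.1624]
orientation: [[-0.006, 1.0, 0.001], [1.0, 0.006, 0.0], [0.0, 0.001, -1.0]]
force: [0.5, 0.2, 0.1]
width: 0.0134
grip_force: 30.0
[ 0.4717 -0.0317  0.1624] 0.01338123187930144 30.000152299180627
tip nominal [ 0.4718 -0.0317  0.0907] [321.31   251.8623] [321.9574 236.9028]
```

View pics/w7.png

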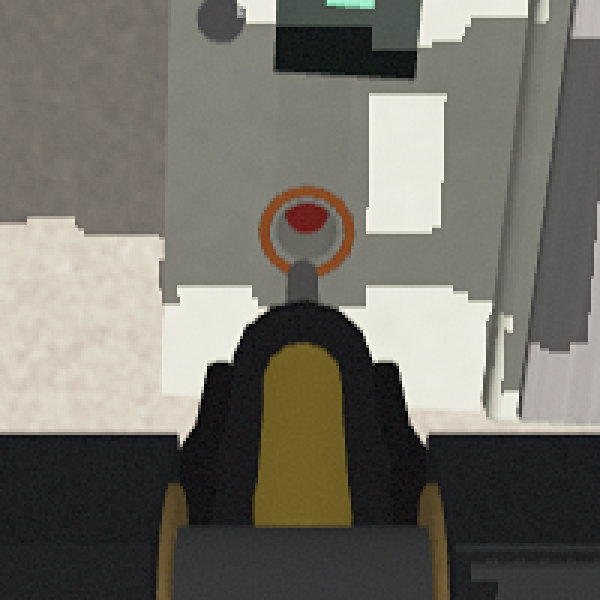

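The tip shows at about (321,251.5), where the model puts it, and the hole at (322,237), also as measured. I shift about 2 mm in -y and go down.

```bash
python3 -m handwheel '[[[0.0005,-0.002,0],[0,0,0]],[[0,0,0],[0,0,0]],[[0,0,-0.015],[0,0,0]],[[0,0,-0.015],[0,0,0]],[[0,0,-0.01],[0,0,0]],[[0,0,-0.01],[0,0,0]],[[0,0,0],[0,0,0]],[[0,0,0],[0,0,0]],[[0,0,0],[0,0,0]]]'
```

```text
time_s: 16.65
ee_pos: [0.4722, -0.035, 0.1122]
orientation: [[-0.003, 1.0, 0.001], [1.0, 0.003, 0.0], [0.0, 0.001, -1.0]]
force: [-0.5, 0.3, -1.0]
width: 0.0136
grip_force: 30.0
```

```bash
python3 -m handwheel '[[[0,0.001,-0.004],[0,0,0]],[[0,0,-0.004],[0,0,0]],[[0,0,-0.002],[0,0,0]],[[0,0,-0.002],[0,0,0]],[[0,0,-0.001],[0,0,0]],[[0,0,0],[0,0,0]],[[0,0,0],[0,0,0]],[[0,0,0],[0,0,0]]]'
```

```text
time_s: 17.45
ee_pos: [0.472, -0.034, 0.0989]
orientation: [[-0.003, 1.0, 0.001], [1.0, 0.003, 0.0], [0.0, 0.001, -1.0]]
force: [-0.1, 0.2, 5.1]
width: 0.0134
grip_force: 30.0
```

```bash
python3 -m handwheel '[[[0,0,-0.001],[0,0,0]],[[0,0,-0.001],[0,0,0]],[[0,0,0],[0,0,0]],[[0,0,0],[0,0,0]],[[0,0,0],[0,0,0]],[[0,0,0],[0,0,0]],[[0,0,0],[0,0,0]],[[0,0,0],[0,0,0]]]'
python3 - <<'E'
from h import *
for i in range(4):
    s=status.state(); print(s['ee_pos'],s['force'],s['width'],s['grip_force']); viewer.snapshot('wrist')
E
```

```text
time_s: 18.25
ee_pos: [0.4722, -0.034, 0.0974]
orientation: [[-0.003, 1.0, 0.001], [1.0, 0.003, 0.0], [0.0, 0.001, -1.0]]
force: [-0.6, 0.5, 9.7]
width: 0.0133
grip_force: 30.0
[ 0.4721551  -0.03399067  0.09741518] [-0.55277008  0.52525902  9.70668348] 0.013283478004814756 30.00281961634755
[ 0.4721634  -0.0339837   0.09744527] [-0.83540683  1.13346845  9.68779509] 0.013395555465086813 30.00284684356302
[ 0.47216609 -0.03399505  0.09743604] [-1.64236461  1.52971334  9.07989924] 0.013379439370613515 30.002805101685226
[ 0.47214176 -0.03396736  0.09740912] [-0.679005    0.33443587  9.00134741] 0.01322904009008433 30.002874238416553
```

At 9–10 N and tip z ≈ 0.026 the button is on its stop, and the grip is steady at 30 N.

```bash
python3 -c "
from cell import job; print(job.close_job())"
```

```text
the job is handed in; nothing more can be done
None
```

I handed the job in at about 18.5 s: the stopper and cap are in the basket, and the gripped stylus is holding the red button against its stop at about 9 N; no verdict was returned.

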